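# Close the transit lock of a printer's paper-tray unit with a hex key

### The arm

A 6-joint arm with a two-finger parallel gripper is mounted at the origin on the work surface. World frame = base frame: x ahead of the robot, y to its left, z up, the work surface at z = 0. Lengths are in m, angles in rad, forces in N, time in s.
With the tool pointing down it reaches from about 0.25 to 0.775 m from the base axis. Payload 4 kg.
Tool frame: the origin (TCP) lies at the very end of the fingers, on their centre line; the grasp point (between the pads) lies 19 mm behind it; z points along the fingers, y is the direction in which the jaws open and shut (so a half turn about z gives the same grasp; the last joint's range is limited). The gripper opens to 94 mm and grips with 3 to 60 N. Pads are 16 mm wide; open, the fingers measure 119 mm over their backs; the gripper's body (75 mm by 177 mm) begins 78 mm behind the grasp point.
Start: joints at [-1.429, 0.087, 1.371, -0, 1.684, -0.103], TCP at [0.133, -0.534, 0.206] pointing down, gripper open.
Joint ranges: [-3.1, 3.1], [-0.76, 2.03], [0.27, 2.55], [-1.08, 4.22], [0.17, 2.65], [-2.57, 2.57]. Speed limits (rad/s): [2.79, 2.79, 3.14, 3.14, 3.14, 3.14].

### API

Orientations are given as [roll, pitch, yaw] about the fixed x, y, z axes, in that order (R = Rz(yaw) Ry(pitch) Rx(roll)).
In Python, from bench import robot, snapshot, calibration gives the robot as it stands. The module is installed in compiled form; this text tells all that it offers.
- The arm moves only by the tool servo_tool, never from a script. Its argument "series" is text: rows parted by semicolons, each of 5 numbers parted by spaces: the closure, from -1 (fully open) to 1 (shut), then the shift along the tool's x, y, z in cm, then the turn about the tool's z in rad. A call has 1 to 20 rows; each row is the pose to reach, as a shift and turn from the pose commanded when the call began, along the tool's axes at that moment; what a row does not reach only later rows make up. A row lasts 1/12 s, in which the tool goes at most 41.7 mm and 7.16 degrees, less where a joint would pass 70% of its speed; a pose out of reach is approached as far as the arm can. A call with a gripper value outside its range is refused whole. The fingers move at their own pace and stop on an object; the grip force is fixed at half the most. Time passes only in rows, so rows that repeat a pose let the fingers close. It gives the time, the measured TCP pose, the force and the opening at its end, in the units of the state.
- robot.get_obs(): the state, without advancing time (a new reading comes with each control period).
- snapshot(name): name is "scene" or "top"; returns (picture, depth): 420x560x3 uint8, red, green, blue; 420x560 float32, m along the optical axis (not along the pixel's ray), 0 where there is no reading.
- calibration(name): a dict with "fx", "fy", "cx", "cy" (pixels), "rvec" (rotation vector, rad) and "tvec" (3), from world to camera coordinates, as OpenCV has them. Camera axes: x right, y down, z forward; pixel columns grow to the right and rows downward; lengths in m; the calibration is good to about 2 mm. A picture is of the moment at which its call begins. calibration takes no time and is no camera call.
- robot.close_job(): hands the job in, once; it reports no verdict.
The state is a dict: "time": time; "joint_positions": joint angles; "qvel": joint speeds; "joint_torque": joint torques, N m; "tool_pos": TCP position; "ee_rot": TCP orientation; "wrist_force": force on the tool from outside, world axes, zero at the start; "wrist_torque": the same for the moment, N m; "width": finger opening in m.
Only numpy, scipy, OpenCV 4.12 (cv2) and the standard library are available. Lean on these libraries where they do the work, as an engineer would, in place of code of your own. Each camera call takes 0.05 s, during which the arm holds its last target. There are 200 camera calls.

### The job

Lock the white paper-tray unit for shipping: take the red-handled hex key from its blue stand, feel gently along the orange-framed slot in the unit's top until the key drops fully into the hidden socket, and turn the lock clockwise to its stop in two or more part turns, letting go of the key in the socket and taking a fresh hold between them. Do not press hard or force the lock past its stop, leave everything else where it lies, and stand the key upright back in its stand, pushed right down.

Things in the scene. Friction and masses are not known exactly. Their poses are not given: they have to be found in the camera images.
- feeder: White paper-tray base unit, a fixed box 340 (x) x 380 (y) x 120 mm high, grey drawer front on its -x side; origin at the centre of its underside, z up. In its flat top is an orange-framed slot 80 mm long along the unit's y, 20 mm wide along x, 12 mm deep (rigid floor 108 mm above the underside), centred 60 mm from the unit's centre towards -x. At the slot's floor sits the steel lock screw.
- slot_start (a point): The middle of the slot's -y end wall, at the height of its floor; axes as the unit's: the slot runs 80 mm from here along +y. The lock screw's centre lies on the slot's centre line but its place along it is not measured: anywhere from 14 to 66 mm from here; it does not shift under the key. The key's corners need 8.1 mm of room from the end wall.
- slot_mouth (a point): The centre of the slot's mouth, level with the unit's flat top, 12 mm above the slot's floor; axes as the unit's. The screw below is 35 mm across, its face level with the slot's black floor, with a hexagonal socket 15.2 mm across flats and 18 mm deep (bottom 90 mm above the unit's underside).
- lock (a joint): Angle of the lock screw in rad, growing clockwise seen from above: 0 open, 2.6 at its hard stop (locked). It starts between 0 and 0.3, resists with about 0.06 N m and stays where it is left. At 0 two opposite corners of the hexagonal socket point along the unit's +x and -x, and a small red mark on the screw's face is at the +x corner.
- key: Hex key: steel hexagonal shaft 14 mm across flats (16.2 over corners), 60 mm long, its lowest 3 mm tapering to 11 mm, under a red square handle 28 x 28 x 34 mm (60 to 94 mm above the tip). 0.16 kg. Origin at the centre of the tip, z up the shaft. Two corners of the hexagon lie along +x and -x; the handle's faces look along x and y. In the socket it has some 0.2 rad of turning play either way.
- stand: Blue fixed block 70 x 70 x 48 mm with a square upright hole, 21 mm wide and 40 mm deep, in the middle of its top for the key's shaft (hole's floor 8 mm above the origin; the handle then begins 20 mm above the block's top). Origin at the centre of its underside.
- toner: Black toner cartridge 310 x 105 x 60 mm lying on the table; a bystander. Origin at the centre of its underside.
- cleaner: White bottle, 60 mm wide and 170 mm tall, blue cap; a bystander. Origin at its underside.
- mug: Blue mug, 80 mm wide and 95 mm tall; a bystander. Origin at its underside.
- screwdriver: Screwdriver lying on the table; a bystander.
- padbox: Small carton 60 x 90 x 28 mm lying on top of the paper-tray unit, towards its +x side; a bystander. Origin at the centre of its underside.
- tape: Clear ring of tape, 100 mm wide and 48 mm high, lying flat; a bystander. Origin at its underside.
There are look-alikes about, which are no part of the job. Leave any green or yellow look-alike of the key alone. Several things have the shape of the stand; the one meant has the colours described above.

How it is judged:
On the way, in this order (a step that is already met when the one before it is completed fails the run):
1. the key is seated in the lock's socket (tip at least 12 mm below the slot's floor) (z of key in the frame of feeder below 0.096 m and horizontal distance between key and slot_mouth below 0.035 m), for 0.2 s.
2. the key is let go of in the socket part-way (lock between 0.5 and 2.25 rad) (all of step 1 and value of joint lock between 0.5 and 2.25 rad and contact force between the fingers and key below 0.1 N), for 0.1 s.
3. the key has turned the lock to its stop (within 0.3 rad) (all of step 1 and value of joint lock above 2.3 rad), for 0.1 s.
At the end, for the whole second after the job is handed in: The lock is within 0.3 rad of its stop (above 2.3 rad) and the key stands released and at rest in the stand's hole: tip within 12 mm of the hole's axis and less than 20 mm above the stand's underside, tilted less than 0.2 rad (value of joint lock above 2.3 rad and horizontal distance between key and stand below 0.012 m and z of key in the frame of stand below 0.02 m and angle between key's own z axis and vertical below 0.2 rad and linear speed of key below 0.03 m/s and contact force between the fingers and key below 0.1 N); the robot touches nothing.
It fails at once if the key presses on the paper-tray unit, its slot or its lock with more than 70 N in all (summed over its contacts) (contact force between key and feeder above 70 N).
It fails at once if the robot presses on the paper-tray unit (contact force between the fingers and feeder above 25 N).
It fails at once if a bystander is moved more than 30 mm (distance of any of toner, cleaner, mug, screwdriver, padbox, tape from where it was at the start of the episode above 0.03 m).
It also fails if it takes over 72 s, if anything falls off the work surface, if the arm or the gripper's body presses on something with over 40 N, if the wrist force passes 120 N, or if a joint passes its speed limit or range.

## Working session

There is one attempt and no reset: what is moved stays moved. The work goes in short steps, Python scripts to look and compute and a tool call to move; the robot and the scene stay as the last step left them, time stands still between calls to the robot, and variables do not carry over. Pictures are saved under pics/ and viewed, about 8 in all and at most 12, crops included, and the job is handed in when it is done.

Besides the shell and the picture viewer there is one more tool, called after "Call:" as name(argument=value, ...), one argument or row to a line, values as JSON. servo_tool: Moves the arm, as the interface text tells. Its arguments: {"type":"object","properties":{"series":{"type":"string"}},"required":["series"]}

```bash
mkdir -p pics
cat > h.py <<'E'
import numpy as np, cv2
from bench import robot, snapshot, calibration
def cam(n):
    c=calibration(n); R=cv2.Rodrigues(np.array(c["rvec"],float))[0]; t=np.array(c["tvec"],float).ravel()
    return c,R,t
def cloud(n,d):
    c,R,t=cam(n); v,u=np.mgrid[:d.shape[0],:d.shape[1]]
    P=np.stack([(u-c["cx"])/c["fx"]*d,(v-c["cy"])/c["fy"]*d,d],-1)
    return (P-t)@R
def ray(n,u,v,z):
    c,R,t=cam(n); o=-R.T@t; r=R.T@np.array([(u-c["cx"])/c["fx"],(v-c["cy"])/c["fy"],1.])
    return o+r*(z-o[2])/r[2]
def proj(n,p):
    c,R,t=cam(n); q=R@np.array(p,float)+t
    return c["fx"]*q[0]/q[2]+c["cx"],c["fy"]*q[1]/q[2]+c["cy"]
def shot(n):
    p,d=snapshot(n); np.savez(f"{n}.npz",p=p,d=d); return p,d
def load(n):
    f=np.load(f"{n}.npz"); return f["p"],f["d"]
def save(name,p,box=None,s=1):
    if box: p=p[box[1]:box[3],box[0]:box[2]]
    cv2.imwrite(f"pics/{name}.png",cv2.resize(p[:,:,::-1],None,fx=s,fy=s,interpolation=cv2.INTER_CUBIC))
E
python3 - <<'E'
from h import *
for n in("scene","top"):
    p,d=shot(n); save(n+"0",p); c,R,t=cam(n); print(n,c,-R.T@t)
print(robot.get_obs())
E
```

```text
scene {'fx': 487.71564999034155, 'fy': 487.71564999034155, 'cx': 271.9821650009308, 'cy': 203.991471075867, 'rvec': array([ 2.38574891,  0.60976131, -0.23579861]), 'tvec': array([-0.43598921, -0.13378284,  1.63918894])} [ 0.94975941 -0.79010816  1.16987648]
top {'fx': 495.04242508978456, 'fy': 495.04242508978456, 'cx': 282.64775509654044, 'cy': 208.98815288686782, 'rvec': array([ 2.12791574, -2.1609099 ,  0.17294216]), 'tvec': array([-0.02246254,  0.52158805,  1.65705582])} [ 0.26090587 -0.01670715  1.71756853]
{'time': 0.1, 'joint_positions': array([-1.42907135e+00,  8.79083206e-02,  1.37208714e+00, -2.63585725e-05,
        1.68360744e+00, -1.03130706e-01]), 'qvel': array([ 0.00095734, -0.00148217, -0.00338793, -0.00092341,  0.00104655,
        0.00121932]), 'joint_torque': array([ 2.66703799e-03, -3.41250515e+01, -3.03300619e+01,  7.20348931e-02,
        3.04604438e-02, -9.81642143e-05]), 'tool_pos': array([ 0.13322913, -0.53311147,  0.20441445]), 'ee_rot': array([-3.13959039e+00, -1.80893509e-04,  2.44852557e-01]), 'wrist_force': array([-0.68346941, -0.83040345,  0.17056743]), 'wrist_torque': array([-0.00029425,  0.03975397, -0.05324582]), 'width': 0.09403237978601628}
```

View pics/scene0.png

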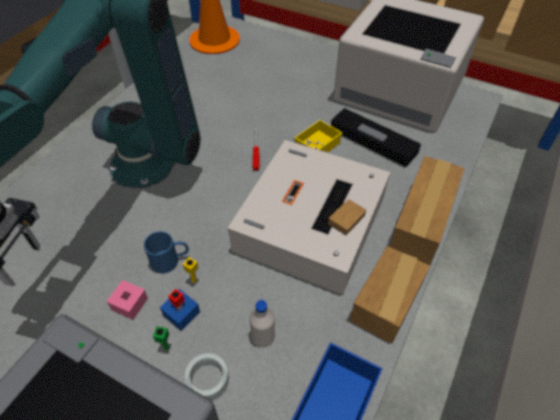

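View pics/top0.png

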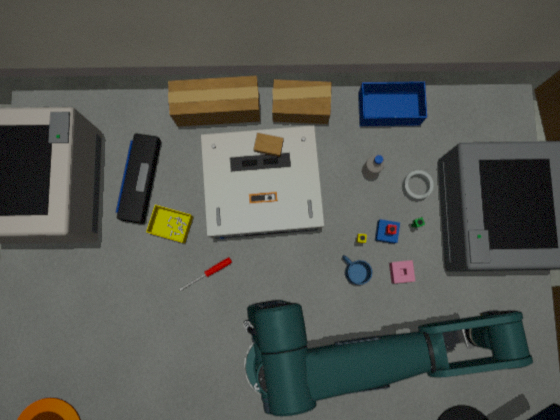

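Scene: the blue stand with the red handle is at (180,308) in scene and (388,231) in top. Look-alikes are the yellow key at (362,239), the green key at (418,223), the pink block at (402,272) and the blue tray at (393,104). Only the 70 mm blue block with a red square handle fits. The slot is at about (263,198) in top. Next I measure these and enlarge.

Run:
```python
from h import *
def blob(p,m,roi):
    k=np.zeros(m.shape,np.uint8); x0,y0,x1,y1=roi; k[y0:y1,x0:x1]=m[y0:y1,x0:x1]
    n,l,s,c=cv2.connectedComponentsWithStats(k); i=1+np.argmax(s[1:,4]); return l==i
out=[]
rois={"scene":dict(st=(150,280,215,335),sl=(275,175,310,210)),"top":dict(st=(370,212,408,250),sl=(240,183,285,212))}
for n in rois:
    p,d=load(n); C=cloud(n,d); h=cv2.cvtColor(p,cv2.COLOR_RGB2HSV).astype(int); H,S,V=h[...,0],h[...,1],h[...,2]
    red=((H<6)|(H>174))&(S>150)&(V>60); blue=(H>100)&(H<125)&(S>140)&(V>40); org=(H>=4)&(H<20)&(S>120)&(V>90)
    for nm,m,r in(("handle",red,"st"),("stand",blue,"st"),("slot",org,"sl")):
        b=blob(p,m,rois[n][r]); P=C[b]; z=P[:,2]; q=P[z>np.percentile(z,95)-.006]
        rc=cv2.minAreaRect(q[:,:2].astype(np.float32)*1000)
        v,u=np.nonzero(b); print(n,nm,b.sum(),"px",u.min(),u.max(),v.min(),v.max(),"z95",np.percentile(z,95).round(4),"rect mm",np.round(rc[0],1),np.round(rc[1],1),round(rc[2],1), "mean",(q.mean(0)*1000).round(1))
    # unit top
    m=(V>120)&(S<50)&(abs(C[...,2]-.12)<.012)&(C[...,0]>.2)&(C[...,0]<.75)&(abs(C[...,1])<.35)
    k=blob(p,m,(0,0,560,420)); P=C[k]; rc=cv2.minAreaRect(P[:,:2].astype(np.float32)*1000); print(n,"unit",k.sum(),np.round(rc[0],1),np.round(rc[1],1),round(rc[2],2),np.median(P[:,2]).round(4))
a=load("top")[0];b=load("scene")[0]
f=lambda p,B:cv2.resize(p[B[1]:B[3],B[0]:B[2]],(400,300),interpolation=cv2.INTER_CUBIC)
g=np.vstack([np.hstack([f(a,(350,205,430,265)),f(a,(240,183,288,219))]),np.hstack([f(b,(140,270,220,330)),f(b,(268,170,316,206))])])
save("crop1",g)
```

```text
scene handle 147 px 169 182 290 306 z95 0.1077 rect mm [ 693.6 -579.5] [ 29.3 662.5] 53.1 mean [ 448.9 -396.1  119.2]
scene stand 632 px 161 198 295 328 z95 0.0531 rect mm [ 441.6 -390.9] [67.5 67.4] 80.0 mean [ 447.6 -397.3   50.4]
scene slot 113 px 283 302 181 203 z95 0.1256 rect mm [548.4  34.2] [30.1 89.9] 2.8 mean [549.8  32.  122.9]
scene unit 9457 [597.1  38.3] [327.6 388.5] 3.38 0.122
top handle 56 px 387 395 225 233 z95 0.1094 rect mm [ 439.7 -384. ] [24.9 20.8] 75.4 mean [ 441.7 -382.   107.2]
top stand 334 px 376 399 220 242 z95 0.0546 rect mm [ 379.2 -214.9] [ 83.6 454.1] 20.4 mean [ 435.7 -374.4   78. ]
top slot 100 px 249 276 192 202 z95 0.1267 rect mm [548.4  35.2] [29.2 88.6] 3.4 mean [547.7  41.7 124. ]
top unit 8941 [600.8  38.9] [323.3 380.9] 3.9 0.1202
```

View pics/crop1.png

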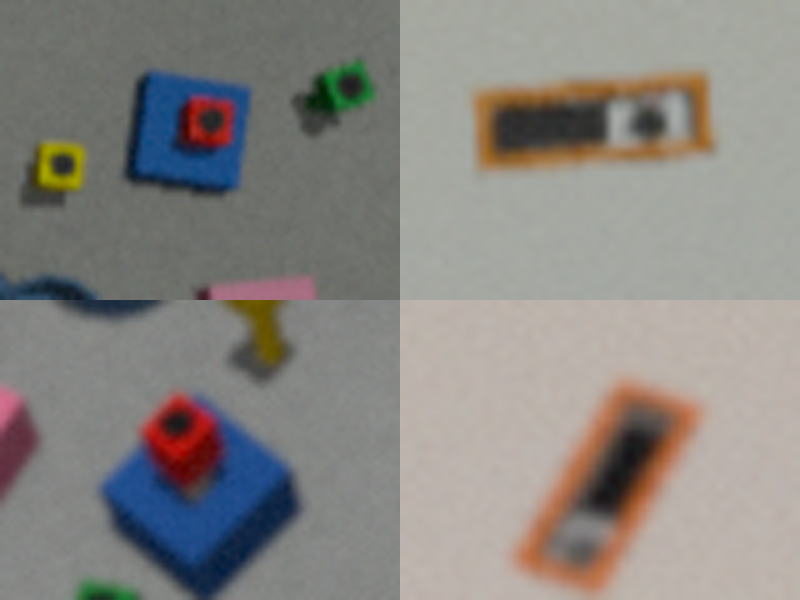

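The crops confirm it: the blue block holds the red square key (top ≈ (391.8,228.9)). The steel screw is visible in the −y part of the slot (top ≈ (269.3,197.1)). Now I refine centres and yaws.

Run:
```python
from h import *
def tri(a,b):
    A=[];B=[]
    for n,uv in(("top",a),("scene",b)):
        p0=ray(n,*uv,0);p1=ray(n,*uv,.2);d=(p1-p0)/np.linalg.norm(p1-p0);M=np.eye(3)-np.outer(d,d);A.append(M);B.append(M@p0)
    X=np.linalg.solve(sum(A),sum(B)); return (X*1000).round(1),[np.round(np.linalg.norm(A[i]@X-B[i])*1000,1) for i in(0,1)]
print("key dot",tri((391.8,228.9),(175.2,294.4)))
print("screw",tri((269.3,197.1),(288.6,199.2)))
for n,uv in(("top",(391.8,228.9)),("scene",(175.2,294.4))): print(n,"dot@.102",(ray(n,*uv,.102)*1000).round(1))
for n,uv in(("top",(269.3,197.1)),("scene",(288.6,199.2))): print(n,"screw@.108",(ray(n,*uv,.108)*1000).round(1))
for n,rs,rl in(("scene",(150,280,215,335),(275,175,310,210)),("top",(370,212,408,250),(240,183,285,212))):
    p,d=load(n); s=8; x0,y0,x1,y1=rs
    def up(r):
        q=p[r[1]:r[3],r[0]:r[2]]; return cv2.cvtColor(cv2.resize(q,None,fx=s,fy=s,interpolation=cv2.INTER_CUBIC),cv2.COLOR_RGB2HSV).astype(int)
    def rect(m,r,z):
        v,u=np.nonzero(m); P=np.array([ray(n,(a+.5)/s-.5+r[0],(b+.5)/s-.5+r[1],z)[:2] for a,b in zip(u,v)]); 
        rc=cv2.minAreaRect((P*1000).astype(np.float32)); return np.round(rc[0],1),np.round(rc[1],1),round(rc[2],1)
    h=up(rs);H,S,V=h[...,0],h[...,1],h[...,2]
    big=lambda m:(lambda r:r[1]==1+np.argmax(r[2][1:,4]))(cv2.connectedComponentsWithStats(m.astype(np.uint8)))
    red=big(((H<8)|(H>172))&(S>130)&(V>(170 if n=="top" else 60))); print(n,"V red",np.percentile(V[red],[10,50,90]))
    print(n,"handle",rect(red,rs,.102))
    bl=big((H>100)&(H<125)&(S>120)&(V>40)); vb=V[bl]; print("V blue",np.percentile(vb,[5,25,50,75,95]))
    bt=big(bl&(V>np.percentile(vb,75)*.8)); print(n,"stand",rect(bt,rs,.048))
    h=up(rl);H,S,V=h[...,0],h[...,1],h[...,2]
    print(n,"slot",rect(big((H>=4)&(H<22)&(S>90)&(V>80)),rl,.122))
```

```text
key dot (array([ 440. , -387.4,  102.6]), [np.float64(0.1), np.float64(0.1)])
screw (array([548.7,  12.3, 113.1]), [np.float64(1.8), np.float64(1.8)])
top dot@.102 [ 440.  -387.6  102. ]
scene dot@.102 [ 439.7 -387.2  102. ]
top screw@.108 [551.1  13.5 108. ]
scene screw@.108 [545.4  15.  108. ]
scene V red [ 88. 124. 171.]Traceback (most recent call last):
  File "<stdin>", line 21, in <module>
  File "<stdin>", line 16, in rect
  File "h.py", line 11, in ray
    c,R,t=cam(n); o=-R.T@t; r=R.T@np.array([(u-c["cx"])/c["fx"],(v-c["cy"])/c["fy"],1.])
          ~~~^^^
  File "h.py", line 4, in cam
    c=calibration(n); R=cv2.Rodrigues(np.array(c["rvec"],float))[0]; t=np.array(c["tvec"],float).ravel()
ValueError: time passes only in moves, steps and waits
```

```bash
sed -i 's/^def cam(n):/import functools\n@functools.lru_cache(None)\ndef cam(n):/' h.py
python3 - <<'E'
from h import *
s=8
for n,rs,rl in(("scene",(150,280,215,335),(275,175,310,210)),("top",(370,212,408,250),(240,183,285,212))):
    p,d=load(n)
    up=lambda r:np.moveaxis(cv2.cvtColor(cv2.resize(p[r[1]:r[3],r[0]:r[2]],None,fx=s,fy=s,interpolation=cv2.INTER_CUBIC),cv2.COLOR_RGB2HSV).astype(int),2,0)
    big=lambda m:(lambda r:r[1]==1+np.argmax(r[2][1:,4]))(cv2.connectedComponentsWithStats(m.astype(np.uint8)))
    def rect(m,r,z):
        v,u=np.nonzero(m); P=np.array([ray(n,(a+.5)/s-.5+r[0],(b+.5)/s-.5+r[1],z)[:2] for a,b in zip(u,v)])
        rc=cv2.minAreaRect((P*1000).astype(np.float32)); return np.round(rc[0],1),np.round(rc[1],1),round(rc[2],1)
    H,S,V=up(rs); rh=(H<8)|(H>172)
    for t in(90,150,190): print(n,"handle",t,rect(big(rh&(S>130)&(V>t)),rs,.102))
    bl=big((H>100)&(H<125)&(S>120)&(V>40))
    for f in(.6,.8,.9): print(n,"stand",f,rect(big(bl&(V>np.percentile(V[bl],75)*f)),rs,.048))
    H,S,V=up(rl); print(n,"slot",rect(big((H>=4)&(H<22)&(S>90)&(V>80)),rl,.122))
o=robot.get_obs(); print(o["tool_pos"],o["ee_rot"])
E
```

```text
scene handle 90 (array([ 446.5, -392. ]), array([31.5, 41.6]), 77.8)
scene handle 150 (array([ 440.3, -388.1]), array([27.2, 26.6]), 81.7)Traceback (most recent call last):
  File "<stdin>", line 11, in <module>
  File "<stdin>", line 6, in <lambda>
  File "<stdin>", line 6, in <lambda>
    return _wrapfunc(a, 'argmax', axis=axis, out=out, **kwds)
    return bound(*args, **kwds)
ValueError: attempt to get argmax of an empty sequence
```

Call:
servo_tool(
  series="-0.2 8 -1.5 0 -0.3; -0.2 33.3 -6.7 0 -1.175; -0.2 33.3 -6.7 0 -1.175; -0.2 33.3 -6.7 0 -1.175; -0.2 33.3 -6.7 0 -1.175; -0.2 33.3 -6.7 0 -1.175; -0.2 33.3 -6.7 0 -1.175; -0.2 33.3 -6.7 0 -1.175; -0.2 33.3 -6.7 0 -1.175; -0.2 33.3 -6.7 0 -1.175; -0.2 33.3 -6.7 0 -1.175; -0.2 33.3 -6.7 0 -1.175; -0.2 33.3 -6.7 0 -1.175; -0.2 33.3 -6.7 0 -1.175; -0.2 33.3 -6.7 0 -1.175; -0.2 33.3 -6.7 0 -1.175",
)

```text
time: 1.43
tool_pos: [0.4397, -0.3883, 0.2056]
ee_rot: [3.141, 0.0, 1.418]
wrist_force: [0.5, -0.5, 0.4]
width: 0.0565
```

Call:
servo_tool(
  series="-0.2 0 0 3 0; -0.2 0 0 6 0; -0.2 0 0 9 0; -0.2 0 0 11 0; -0.2 0 0 13 0; -0.2 0 0 13.7 0; -0.2 0 0 13.7 0; 1 0 0 13.7 0; 1 0 0 13.7 0; 1 0 0 13.7 0; 1 0 0 13.7 0; 1 0 0 13.7 0; 1 0 0 13.7 0",
)

```text
time: 2.52
tool_pos: [0.4406, -0.3885, 0.0698]
ee_rot: [3.14, 0.002, 1.42]
wrist_force: [-0.3, -0.3, 3.7]
width: 0.0278
```

Run:
```python
from h import *
p,d=shot("scene"); q,_=shot("top")
f=lambda p,B:cv2.resize(p[B[1]:B[3],B[0]:B[2]],(400,300),interpolation=cv2.INTER_CUBIC)
save("grip",np.hstack([f(q,(350,205,430,265)),f(p,(140,270,220,330))]))
o=robot.get_obs(); print({k:np.round(o[k],4) for k in("time","tool_pos","ee_rot","wrist_force","wrist_torque","width")})
```

```text
{'time': np.float64(2.6167), 'tool_pos': array([ 0.4406, -0.3885,  0.0698]), 'ee_rot': array([3.1399e+00, 1.6000e-03, 1.4198e+00]), 'wrist_force': array([-0.0173,  0.2962,  3.3317]), 'wrist_torque': array([-0.0294,  0.0582,  0.0406]), 'width': np.float64(0.0278)}
```

View pics/grip.png

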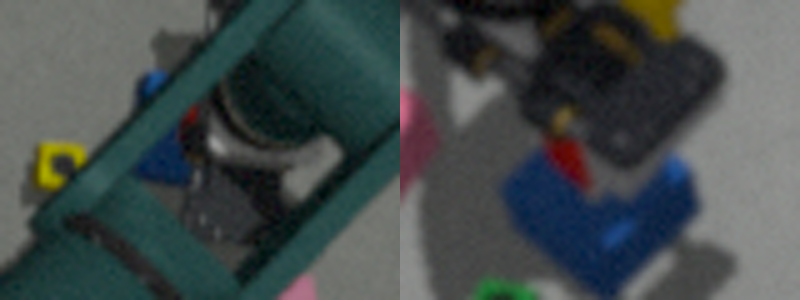

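Call:
servo_tool(
  series="1 0 0 -1 0; 1 0 0 -3 0; 1 0 0 -5 0; 1 0 0 -8 0; 1 0 0 -11 0; 1 0 0 -14 0; 1 0 0 -15.5 0; 1 0 0 -15.5 0; 1 4 0.5 -15.5 0; 1 8 1 -15.5 0; 1 12 1.4 -15.5 0; 1 16 1.9 -15.5 0; 1 20 2.3 -15.5 0; 1 24 2.8 -15.5 0; 1 28 3.2 -15.5 0; 1 32 3.7 -15.5 0; 1 36 4.2 -15.5 0; 1 39.5 4.6 -15.5 0; 1 41.4 4.74 -15.5 0; 1 41.4 4.74 -15.5 0",
)

```text
time: 4.28
tool_pos: [0.5487, 0.0186, 0.2208]
ee_rot: [-3.137, -0.002, 1.426]
wrist_force: [0.7, -0.2, -2.2]
width: 0.0282
```

Run:
```python
from h import *
p,d=shot("scene"); q,_=shot("top")
f=lambda p,B:cv2.resize(p[B[1]:B[3],B[0]:B[2]],(400,300),interpolation=cv2.INTER_CUBIC)
save("hover",np.hstack([f(q,(230,165,310,225)),f(p,(250,145,330,205))]))
o=robot.get_obs(); print({k:np.round(o[k],4) for k in("time","joint_positions","tool_pos","ee_rot","wrist_force","wrist_torque","width")})
```

```text
{'time': np.float64(4.3833), 'joint_positions': array([-7.6000e-02,  8.4600e-02,  1.3422e+00, -1.0000e-03,  1.7185e+00,
        7.3200e-02]), 'tool_pos': array([0.5484, 0.0147, 0.2214]), 'ee_rot': array([-3.1380e+00,  1.2000e-03,  1.4214e+00]), 'wrist_force': array([-0.7593,  0.5048, -1.4335]), 'wrist_torque': array([-0.058 , -0.0575,  0.0526]), 'width': np.float64(0.0277)}
```

View pics/hover.png

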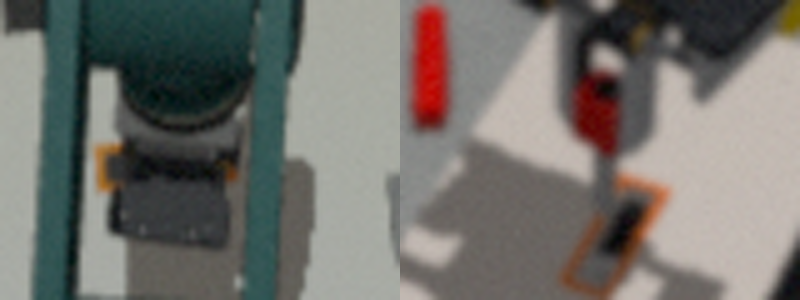

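Call:
servo_tool(
  series="1 0 0.1 1 0; 1 0 0.1 2 0; 1 0 0.1 3 0; 1 0 0.1 3.5 0; 1 0 0.1 4 0; 1 0 0.1 4.4 0; 1 0 0.1 4.4 0; 1 0 0.1 4.4 0",
)

```text
time: 5.05
tool_pos: [0.5502, 0.014, 0.1794]
ee_rot: [-3.142, 0.0, 1.42]
wrist_force: [-0.7, -0.4, -2.0]
width: 0.0278
```

Run:
```python
from h import *
print(proj("scene",(.5484,.0147,.1596)),"seen tip ~290.8,186")
p,d=shot("scene")
f=lambda p,B:cv2.resize(p[B[1]:B[3],B[0]:B[2]],(640,480),interpolation=cv2.INTER_CUBIC)
save("low",f(p,(260,160,324,208)))
o=robot.get_obs(); print({k:np.round(o[k],4) for k in("time","tool_pos","ee_rot","wrist_force","wrist_torque","width")})
```

```text
(np.float64(289.78500230962135), np.float64(187.60173640443458)) seen tip ~290.8,186
{'time': np.float64(5.1), 'tool_pos': array([0.5505, 0.014 , 0.1799]), 'ee_rot': array([3.1408e+00, 1.0000e-04, 1.4197e+00]), 'wrist_force': array([ 0.1722, -0.2311, -1.339 ]), 'wrist_torque': array([ 0.0136, -0.1116, -0.0162]), 'width': np.float64(0.0275)}
```

View pics/low.png

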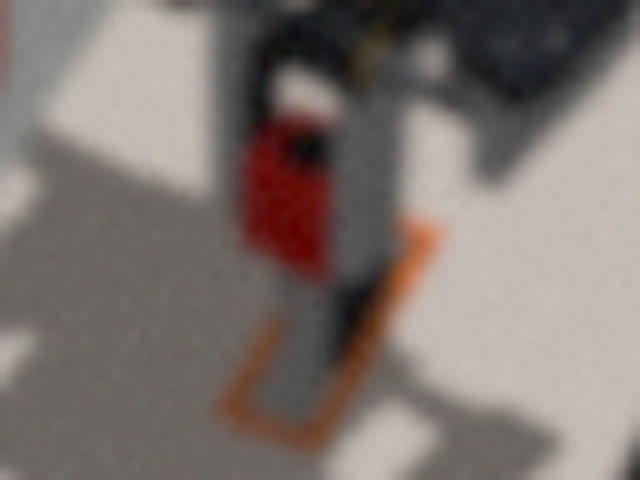

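The low view shows the shaft entering the orange slot near its −y end at about (295,400) in the crop, clear of the frame. Now I feel downward.

Call:
servo_tool(
  series="1 0 0 0.3 0; 1 0 0 0.6 0; 1 0 0 0.8 0; 1 0 0 1.0 0; 1 0 0 1.1 0; 1 0 0 1.1 0",
)

```text
time: 5.6
tool_pos: [0.5501, 0.014, 0.1681]
ee_rot: [-3.141, 0.0, 1.42]
wrist_force: [-0.7, -0.6, -2.1]
width: 0.0279
```

Call:
servo_tool(
  series="1 0 0 0.1 0; 1 0 0 0.1 0; 1 0 0 0.1 0",
)

```text
time: 5.85
tool_pos: [0.5504, 0.0139, 0.1676]
ee_rot: [3.141, 0.0, 1.42]
wrist_force: [0.6, -1.1, -1.1]
width: 0.028
```

Call:
servo_tool(
  series="1 0 0 0.1 0; 1 0 0 0.1 0; 1 0 0 0.2 0; 1 0 0 0.2 0; 1 0 0 0.2 0",
)

```text
time: 6.27
tool_pos: [0.5502, 0.0136, 0.1654]
ee_rot: [3.141, 0.001, 1.419]
wrist_force: [0.8, -3.4, -0.5]
width: 0.0275
```

Call:
servo_tool(
  series="1 -0.1 0 0 0; 1 -0.1 0 0 0; 1 -0.1 0 0.2 0; 1 -0.1 0 0.2 0; 1 -0.1 0 0.2 0",
)

```text
time: 6.68
tool_pos: [0.55, 0.0132, 0.1629]
ee_rot: [-3.141, -0.0, 1.42]
wrist_force: [-1.0, -1.2, -2.7]
width: 0.0279
```

Call:
servo_tool(
  series="1 0 0 0.2 0; 1 0 0 0.4 0; 1 0 0 0.6 0; 1 0 0 0.6 0; 1 0 0 0.6 0",
)

```text
time: 7.1
tool_pos: [0.5499, 0.0131, 0.1569]
ee_rot: [-3.141, 0.0, 1.42]
wrist_force: [0.2, -1.5, -2.2]
width: 0.0281
```

Call:
servo_tool(
  series="1 0 0 0.2 0; 1 0 0 0.4 0; 1 0 0 0.4 0; 1 0 0 0.4 0",
)

```text
time: 7.43
tool_pos: [0.55, 0.0131, 0.1531]
ee_rot: [-3.141, 0.0, 1.42]
wrist_force: [0.3, -1.0, -1.8]
width: 0.0282
```

Call:
servo_tool(
  series="1 0 0 0 0.08; 1 0 0 0 0.16; 1 0 0 0 0.24; 1 0 0 0 0.32; 1 0 0 0 0.4; 1 0 0 0 0.4",
)

```text
time: 7.93
tool_pos: [0.5495, 0.0129, 0.1533]
ee_rot: [-3.14, 0.001, 1.018]
wrist_force: [-0.7, -2.4, -1.7]
width: 0.0278
```

```bash
python3 -c "
from h import *
o=robot.get_obs(); print({k:np.round(o[k],4) for k in('time','tool_pos','ee_rot','wrist_force','wrist_torque','width')})"
```

```text
{'time': np.float64(7.9333), 'tool_pos': array([0.5495, 0.0129, 0.1533]), 'ee_rot': array([-3.1404e+00,  1.2000e-03,  1.0184e+00]), 'wrist_force': array([-0.6674, -2.3752, -1.7347]), 'wrist_torque': array([-0.4212,  0.2894, -0.0344]), 'width': np.float64(0.0278)}
```

Forces are small. I'll continue to about 1.2 rad in total.

Call:
servo_tool(
  series="1 0 0 0 0.08; 1 0 0 0 0.16; 1 0 0 0 0.24; 1 0 0 0 0.32; 1 0 0 0 0.4; 1 0 0 0 0.48; 1 0 0 0 0.56; 1 0 0 0 0.64; 1 0 0 0 0.72; 1 0 0 0 0.8; 1 0 0 0 0.8",
)

```text
time: 8.85
tool_pos: [0.5488, 0.0137, 0.1532]
ee_rot: [-3.14, 0.003, 0.221]
wrist_force: [-3.3, 1.1, -0.3]
width: 0.0278
```

```bash
python3 -c "
from h import *
o=robot.get_obs(); print({k:np.round(o[k],4) for k in('time','joint_positions','tool_pos','ee_rot','wrist_force','wrist_torque','width')})"
```

```text
{'time': np.float64(8.85), 'joint_positions': array([-7.8900e-02,  1.0330e-01,  1.4567e+00,  9.0000e-04,  1.5848e+00,
        1.2711e+00]), 'tool_pos': array([0.5488, 0.0137, 0.1532]), 'ee_rot': array([-3.1398e+00,  2.9000e-03,  2.2080e-01]), 'wrist_force': array([-3.274,  1.078, -0.318]), 'wrist_torque': array([0.0187, 0.8931, 0.0432]), 'width': np.float64(0.0278)}
```

Call:
servo_tool(
  series="-0.2 0 0 0 0; -0.2 0 0 0 0; -0.2 0 0 0 0; -0.2 0 0 0 0; -0.2 0 0 0 0; -0.2 0 0 0 0",
)

```text
time: 9.35
tool_pos: [0.5503, 0.0131, 0.1536]
ee_rot: [3.141, -0.001, 0.22]
wrist_force: [-0.6, 0.8, 0.4]
width: 0.0561
```

Run:
```python
from h import *
o=robot.get_obs(); print({k:np.round(o[k],4) for k in('time','tool_pos','ee_rot','wrist_force','wrist_torque','width')})
p,d=shot("scene")
save("rel",cv2.resize(p[155:203,260:324],(640,480),interpolation=cv2.INTER_CUBIC))
```

```text
{'time': np.float64(9.35), 'tool_pos': array([0.5503, 0.0131, 0.1536]), 'ee_rot': array([ 3.1414e+00, -6.0000e-04,  2.2020e-01]), 'wrist_force': array([-0.5613,  0.786 ,  0.3654]), 'wrist_torque': array([ 0.0423,  0.0154, -0.01  ]), 'width': np.float64(0.0561)}
```

View pics/rel.png

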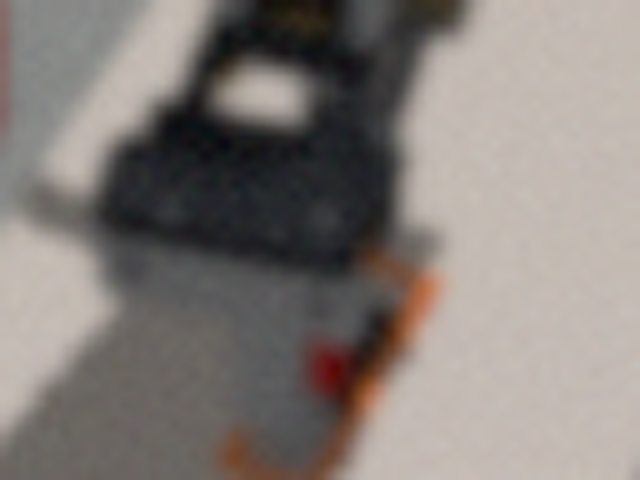

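The key stands in the slot with its red handle low at about (330,370), and the fingers are open. I take a fresh hold a quarter turn back.

Call:
servo_tool(
  series="-0.2 0 0 0 -0.12; -0.2 0 0 0 -0.24; -0.2 0 0 0 -0.36; -0.2 0 0 0 -0.48; -0.2 0 0 0 -0.6; -0.2 0 0 0 -0.72; -0.2 0 0 0 -0.84; -0.2 0 0 0 -0.96; -0.2 0 0 0 -1.08; -0.2 0 0 0 -1.2; -0.2 0 0 0 -1.32; -0.2 0 0 0 -1.44; -0.2 0 0 0 -1.57; -0.2 0 0 0 -1.57; -0.2 0 0 0 -1.57; 1 0 0 0 -1.57; 1 0 0 0 -1.57; 1 0 0 0 -1.57; 1 0 0 0 -1.57; 1 0 0 0 -1.57",
)

```text
time: 11.07
tool_pos: [0.5502, 0.0131, 0.1535]
ee_rot: [3.141, 0.0, 1.789]
wrist_force: [-0.2, 0.2, -0.0]
width: 0.0277
```

Call:
servo_tool(
  series="1 0 0 0 0.08; 1 0 0 0 0.16; 1 0 0 0 0.24; 1 0 0 0 0.32; 1 0 0 0 0.4; 1 0 0 0 0.48; 1 0 0 0 0.56; 1 0 0 0 0.64; 1 0 0 0 0.72; 1 0 0 0 0.8; 1 0 0 0 0.8",
)

```text
time: 11.98
tool_pos: [0.5494, 0.0133, 0.1534]
ee_rot: [-3.14, 0.001, 0.988]
wrist_force: [-2.5, -0.0, 2.0]
width: 0.0282
```

```bash
python3 -c "
from h import *
o=robot.get_obs(); print({k:np.round(o[k],4) for k in('time','joint_positions','tool_pos','ee_rot','wrist_force','wrist_torque','joint_torque','width')})"
```

```text
{'time': np.float64(11.9833), 'joint_positions': array([-7.9000e-02,  1.0340e-01,  1.4563e+00,  2.0000e-04,  1.5836e+00,
        5.0330e-01]), 'tool_pos': array([0.5494, 0.0133, 0.1534]), 'ee_rot': array([-3.1401e+00,  7.0000e-04,  9.8840e-01]), 'wrist_force': array([-2.4667, -0.0297,  1.9585]), 'wrist_torque': array([0.1213, 0.3967, 0.0204]), 'joint_torque': array([ -0.3233, -33.7485, -30.2671,  -0.0648,  -0.8025,   0.5772]), 'width': np.float64(0.0282)}
```

Call:
servo_tool(
  series="1 0 0 0 0.08; 1 0 0 0 0.16; 1 0 0 0 0.24; 1 0 0 0 0.32; 1 0 0 0 0.4; 1 0 0 0 0.4",
)

```text
time: 12.48
tool_pos: [0.5492, 0.0137, 0.1534]
ee_rot: [-3.14, 0.001, 0.591]
wrist_force: [-3.0, 1.5, 2.4]
width: 0.0272
```

```bash
python3 -c "
from h import *
o=robot.get_obs(); print({k:np.round(o[k],4) for k in('time','tool_pos','ee_rot','wrist_force','wrist_torque','joint_torque','width')})"
```

```text
{'time': np.float64(12.4833), 'tool_pos': array([0.5492, 0.0137, 0.1534]), 'ee_rot': array([-3.1396e+00,  1.3000e-03,  5.9060e-01]), 'wrist_force': array([-2.9567,  1.5248,  2.4316]), 'wrist_torque': array([0.3331, 0.7299, 0.0375]), 'joint_torque': array([ -0.848 , -33.4301, -30.5252,  -0.4049,  -1.3073,   0.5776]), 'width': np.float64(0.0272)}
```

Call:
servo_tool(
  series="1 0 0 0 0.05; 1 0 0 0 0.1; 1 0 0 0 0.15; 1 0 0 0 0.15",
)

```text
time: 12.82
tool_pos: [0.5492, 0.0138, 0.1534]
ee_rot: [-3.14, 0.002, 0.443]
wrist_force: [-3.3, 1.8, 3.1]
width: 0.0279
```

```bash
python3 -c "
from h import *
o=robot.get_obs(); print({k:np.round(o[k],4) for k in('time','tool_pos','ee_rot','wrist_force','wrist_torque','joint_torque','width')})"
```

```text
{'time': np.float64(12.8167), 'tool_pos': array([0.5492, 0.0138, 0.1534]), 'ee_rot': array([-3.1395e+00,  1.5000e-03,  4.4250e-01]), 'wrist_force': array([-3.349 ,  1.8339,  3.0589]), 'wrist_torque': array([0.5577, 0.9746, 0.0087]), 'joint_torque': array([ -1.2402, -33.2309, -30.6801,  -0.6542,  -1.6139,   0.3845]), 'width': np.float64(0.0279)}
```

Call:
servo_tool(
  series="1 0 0 0 0.04; 1 0 0 0 0.08; 1 0 0 0 0.08",
)

```text
time: 13.07
tool_pos: [0.5492, 0.0138, 0.1534]
ee_rot: [-3.14, 0.002, 0.363]
wrist_force: [-5.6, 2.0, 2.9]
width: 0.0281
```

```bash
python3 -c "
from h import *
o=robot.get_obs(); print({k:np.round(o[k],4) for k in('time','tool_pos','ee_rot','wrist_force','wrist_torque','joint_torque','width')})"
```

```text
{'time': np.float64(13.0667), 'tool_pos': array([0.5492, 0.0138, 0.1534]), 'ee_rot': array([-3.1395e+00,  1.5000e-03,  3.6290e-01]), 'wrist_force': array([-5.625 ,  2.0322,  2.9055]), 'wrist_torque': array([ 0.7027,  1.1413, -0.0019]), 'joint_torque': array([ -1.5741, -33.06  , -30.8172,  -0.8706,  -1.8786,   0.3197]), 'width': np.float64(0.0281)}
```

Call:
servo_tool(
  series="1 0 0 0 0.03; 1 0 0 0 0.06; 1 0 0 0 0.06",
)

```text
time: 13.32
tool_pos: [0.5492, 0.0139, 0.1533]
ee_rot: [-3.14, 0.002, 0.303]
wrist_force: [-4.0, 1.9, 3.0]
width: 0.0279
```

```bash
python3 -c "
from h import *
o=robot.get_obs(); print({k:np.round(o[k],4) for k in('time','tool_pos','ee_rot','wrist_force','wrist_torque','joint_torque','width')})"
```

```text
{'time': np.float64(13.3167), 'tool_pos': array([0.5492, 0.0139, 0.1533]), 'ee_rot': array([-3.1395e+00,  1.6000e-03,  3.0340e-01]), 'wrist_force': array([-3.9623,  1.8616,  3.0276]), 'wrist_torque': array([0.6714, 1.0279, 0.0953]), 'joint_torque': array([ -1.7   , -33.1812, -30.8867,  -0.9276,  -1.8687,   0.3017]), 'width': np.float64(0.0279)}
```

Call:
servo_tool(
  series="1 0 0 0 0.04; 1 0 0 0 0.08; 1 0 0 0 0.08",
)

```text
time: 13.57
tool_pos: [0.5492, 0.014, 0.1533]
ee_rot: [-3.14, 0.002, 0.223]
wrist_force: [-4.2, 3.3, 2.2]
width: 0.0281
```

```bash
python3 -c "
from h import *
o=robot.get_obs(); print({k:np.round(o[k],4) for k in('time','tool_pos','ee_rot','wrist_force','wrist_torque','joint_torque','width')})"
```

```text
{'time': np.float64(13.5667), 'tool_pos': array([0.5492, 0.014 , 0.1533]), 'ee_rot': array([-3.1395e+00,  1.8000e-03,  2.2330e-01]), 'wrist_force': array([-4.2073,  3.2902,  2.2217]), 'wrist_torque': array([0.6923, 1.0779, 0.1447]), 'joint_torque': array([ -1.8078, -33.3193, -30.9734,  -0.9735,  -1.8393,   0.416 ]), 'width': np.float64(0.0281)}
```

Moment about z rises from about 0 to 0.145 N m, above the 0.06 lock friction, so this is the stop. I back off within the play and lift.

Call:
servo_tool(
  series="1 0 0 0 -0.08; 1 0 0 0 -0.16; 1 0 0 0 -0.2; 1 0 0 -0.3 -0.2; 1 0 0 -0.8 -0.2; 1 0 0 -1.5 -0.2; 1 0 0 -2.5 -0.2; 1 0 0 -3.5 -0.2; 1 0 0 -5 -0.2; 1 0 0 -7 -0.2; 1 0 0 -7 -0.2; 1 0 0 -7 -0.2",
)

```text
time: 14.57
tool_pos: [0.5521, 0.0124, 0.2285]
ee_rot: [3.136, -0.008, 0.419]
wrist_force: [-0.5, 0.3, -2.0]
width: 0.0278
```

Call:
servo_tool(
  series="1 -2.4 2.9 0 -0.09; 1 -4.8 5.8 0 -0.18; 1 -7.2 8.8 0 -0.27; 1 -9.6 11.7 0 -0.36; 1 -12 14.6 0 -0.45; 1 -14.4 17.6 0 -0.55; 1 -16.8 20.5 0 -0.64; 1 -19.2 23.4 0 -0.73; 1 -21.6 26.4 0 -0.82; 1 -24 29.3 0 -0.91; 1 -26.4 32.2 0 -1; 1 -26.4 32.2 0 -1; 1 -26.4 32.2 0 -1; 1 -26.4 32.2 0 -1; 1 -26.4 32.2 0 -1",
)

```text
time: 15.82
tool_pos: [0.4406, -0.3875, 0.2236]
ee_rot: [3.141, -0.0, 1.421]
wrist_force: [0.8, -0.6, -1.0]
width: 0.0276
```

Run:
```python
from h import *
o=robot.get_obs(); print({k:np.round(o[k],4) for k in('time','tool_pos','ee_rot','wrist_force','wrist_torque','width')})
p,d=shot("scene"); q,_=shot("top")
f=lambda p,B:cv2.resize(p[B[1]:B[3],B[0]:B[2]],(400,300),interpolation=cv2.INTER_CUBIC)
t=o["tool_pos"].copy(); t[2]-=.062; print("tip proj",proj("scene",t))
save("back",np.vstack([np.hstack([f(q,(240,183,288,219)),f(p,(268,170,316,206))]),np.hstack([f(q,(350,205,430,265)),f(p,(140,260,220,320))])]))
```

```text
{'time': np.float64(15.8167), 'tool_pos': array([ 0.4406, -0.3875,  0.2236]), 'ee_rot': array([ 3.1415e+00, -2.0000e-04,  1.4206e+00]), 'wrist_force': array([ 0.7817, -0.569 , -0.9775]), 'wrist_torque': array([-0.0668, -0.081 , -0.0383]), 'width': np.float64(0.0276)}
tip proj (np.float64(171.32000741053895), np.float64(282.21686339272685))
```

View pics/back.png

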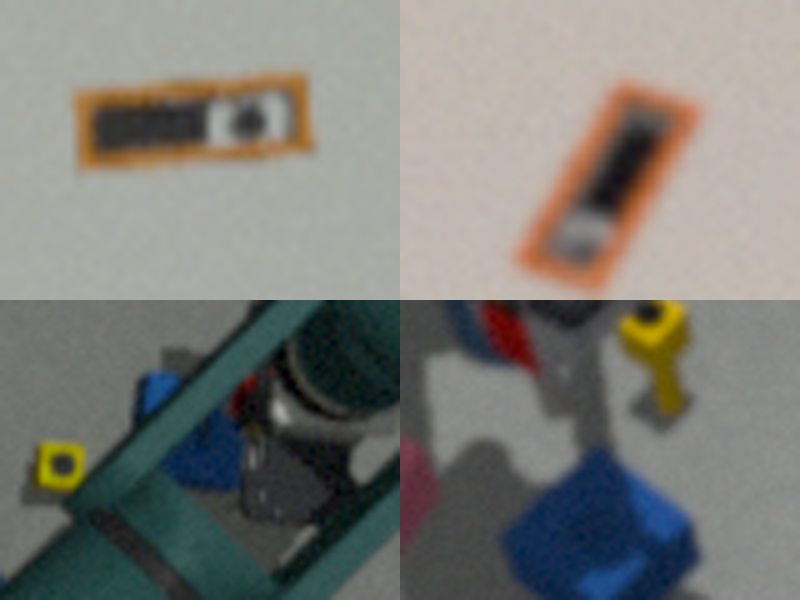

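Run:
```python
from h import *
for n,(u,v) in(("top",(269,197)),("scene",(289,199))):
    a=cv2.imread(f"pics/{n}0.png")[:,:,::-1].astype(float); b=load(n)[0].astype(float)
    g=lambda p:(p[...,0]-(p[...,1]+p[...,2])/2)[v-4:v+5,u-5:u+6]
    print(n,"change in redness\n",(g(b)-g(a)).round().astype(int))
```

```text
top change in redness
 [[  1   0   0   0  -2   1   2  -3   0  -1   3]
 [  0   4   0   6  -2   2  -8  -4  -2   0   0]
 [  0   1   0   2   2  -6 -10   0   0   2   1]
 [ -4   2  -2   0   1  -2  -4   2   0   2   2]
 [  2   1   2   0   2   4   4   1  -2   1  -1]
 [  0   2   0   0   0   0  -1  -5   2   1  -2]
 [  4   0   0   0  -1   2  -3  -2   6   2   3]
 [  1   0   0   0   2  -2   2   2  13   6   8]
 [  2   0   0   0   2  -1   0   1   2   0  -2]]
scene change in redness
 [[ 4  4  2  0  0  0  0  0  0  4  4]
 [ 2  4  4  0  0  0  2 -1  2  6  3]
 [ 6  4  1  2  0 -1 -1  0  1  4  4]
 [ 0  2  5  1 -1  2  0 -2 -1  0  3]
 [ 2  7  7  6  2  0  2  0  0  2  2]
 [ 5 16 14  9  3  1  2  2  2  2  2]
 [ 6 13 18 10  6  4  4  2  4  0  2]
 [ 4  8 10  6  3  3  4  2  3 -1  1]
 [ 4 -1  5  1  2  0  2  4  2 -2  2]]
```

Call:
servo_tool(
  series="1 -0.1 0 3 0; 1 -0.1 0 6 0; 1 -0.1 0 9 0; 1 -0.1 0 10.5 0; 1 -0.1 0 11.2 0; 1 -0.1 0 11.7 0; 1 -0.1 0 12 0; 1 -0.1 0 12 0",
)

```text
time: 16.58
tool_pos: [0.4408, -0.3896, 0.1045]
ee_rot: [3.14, 0.001, 1.42]
wrist_force: [0.1, 1.1, -0.8]
width: 0.0278
```

Call:
servo_tool(
  series="1 0 0 0.6 0; 1 0 0 1.2 0; 1 0 0 1.8 0; 1 0 0 2.4 0; 1 0 0 2.9 0; 1 0 0 3.2 0; 1 0 0 3.2 0",
)

```text
time: 17.17
tool_pos: [0.4398, -0.3893, 0.0707]
ee_rot: [-3.141, -0.001, 1.42]
wrist_force: [0.2, 0.3, -1.7]
width: 0.0281
```

Run:
```python
from h import *
m=ray("scene",286.0,200.4,.108); print("mark",m.round(4)); s=np.array([.5500,.0131]); e=m[:2]-s; print("lock est",(.06-np.arctan2(e[1],e[0])),np.hypot(*e))
o=robot.get_obs(); print({k:np.round(o[k],4) for k in('time','tool_pos','wrist_force','wrist_torque','width')})
```

```text
mark [0.541  0.0075 0.108 ]
lock est 2.643193484446206 0.010625443589663386
{'time': np.float64(17.1667), 'tool_pos': array([ 0.4398, -0.3893,  0.0707]), 'wrist_force': array([ 0.1546,  0.3347, -1.6552]), 'wrist_torque': array([-0.0444, -0.0701, -0.0584]), 'width': np.float64(0.0281)}
```

The red mark gives a lock angle of about 2.64 rad, so it is at the stop. Now I push down gently.

Call:
servo_tool(
  series="1 0 0 0.1 0; 1 0 0 0.2 0; 1 0 0 0.2 0",
)

```text
time: 17.42
tool_pos: [0.4402, -0.3897, 0.0701]
ee_rot: [3.141, 0.001, 1.42]
wrist_force: [-1.0, 0.0, 1.3]
width: 0.0279
```

Call:
servo_tool(
  series="-0.2 0 0 0 0; -0.2 0 0 0 0; -0.2 0 0 0 0; -0.2 0 0 0 0; -0.2 0 0 -0.5 0; -0.2 0 0 -2 0; -0.2 0 0 -5 0; -0.2 0 0 -9 0; -0.2 0 0 -13 0; -0.2 -3 -3 -15 0; -0.2 -5 -7 -15 0; -0.2 -7 -11 -15 0; -0.2 -9 -15 -15 0; -0.2 -9 -18 -15 0; -0.2 -9 -18 -15 0; -0.2 -9 -18 -15 0",
)

```text
time: 18.75
tool_pos: [0.247, -0.4518, 0.2203]
ee_rot: [3.141, 0.001, 1.416]
wrist_force: [0.7, -0.1, -0.8]
width: 0.0566
```

Run:
```python
from h import *
o=robot.get_obs(); print({k:np.round(o[k],4) for k in('time','tool_pos','wrist_force','width','qvel')})
p,d=shot("scene"); q,_=shot("top")
f=lambda p,B:cv2.resize(p[B[1]:B[3],B[0]:B[2]],(400,300),interpolation=cv2.INTER_CUBIC)
save("end",np.hstack([f(q,(350,205,430,265)),f(p,(140,270,220,330))]))
for n,r in(("top",(370,212,408,250)),("scene",(150,280,215,335))):
    a=load(n)[0]; C=cloud(n,load(n)[1]); h=cv2.cvtColor(a,cv2.COLOR_RGB2HSV).astype(int)
    m=((h[...,0]<6)|(h[...,0]>174))&(h[...,1]>150)&(h[...,2]>60); k=np.zeros_like(m); k[r[1]:r[3],r[0]:r[2]]=m[r[1]:r[3],r[0]:r[2]]
    P=C[k]; print(n,k.sum(),np.median(P,0).round(4),np.percentile(P[:,2],90).round(4))
```

```text
{'time': np.float64(18.75), 'tool_pos': array([ 0.247 , -0.4518,  0.2203]), 'wrist_force': array([ 0.6986, -0.0726, -0.8376]), 'width': np.float64(0.0566), 'qvel': array([ 0.0551,  0.0252, -0.0218,  0.0176, -0.0069,  0.0082])}
top 59 [ 0.4375 -0.3848  0.102 ] 0.1078
scene 147 [ 0.4482 -0.3949  0.1016] 0.1066
```

View pics/end.png

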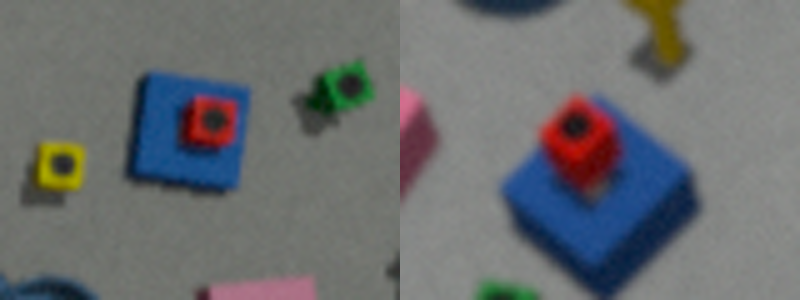

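The key stands upright in the blue stand, with its handle at (212,122) and (577,127), the same as at the start. The look-alikes are untouched and the robot is clear.

```bash
python3 -c "
from bench import robot
print(robot.close_job())"
```

```text
the job is handed in; nothing more can be done
None
```

The lock is turned to its stop and the key is back upright in the blue stand. I handed the job in at about 19 s of robot time; no verdict was reported.

**Seating:** I felt the key down into the socket near the slot's −y end. Side force stayed under about 4 N, and the key seated with its tip about 17 mm below the slot's floor.

**Turning:** I turned it about 1.2 rad, released it completely, and took a fresh hold a quarter turn back. The second turn was about 1.6 rad, until the moment rose to about 0.145 N m at the stop.

**Last checks:**
- **Lock angle:** the red mark on the screw reads about 2.64 rad, consistent with the 2.6 rad stop. It is a rough reading, because the mark covers only a few pixels and the top view alone was unclear.
- **Key in stand:** it touched the hole's floor at the same tool height as when I picked it up (0.070 m). In the last pictures it looks the same as at the start in both views, and the gripper is open and well clear.
- **Neighbours:** the green and yellow keys beside the stand are unmoved in the last crop. I did not re-measure the other bystanders, but the arm never went near them.

No check failed. The one disagreement was in the first measurement: the two views of the screw differed by about 5 mm. The slot's frame and feel settled its position.

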